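Check the stroke of a second-hand air cylinder

ROBOT

A 6-joint arm with a two-finger parallel gripper is mounted at the origin on the work surface. World frame = base frame: x ahead of the robot, y to its left, z up, the work surface at z = 0. Lengths are in m, angles in degrees, forces in N, time in s.
With the tool pointing down it reaches from about 0.35 to 0.875 m from the base axis. Payload 4.2 kg.
Tool frame: the origin (TCP) lies on the centre line of the jaws, within the pads' length; the fingertips stand 11 mm ahead of it and the grasp point (between the pads) lies 8 mm behind it; z points along the fingers, y is the line along which they close (so a half turn about z gives the same grasp; the last joint's range is limited). The gripper opens to 87 mm and grips with 3 to 60 N. Pads are 19 mm wide; open, the fingers measure 117 mm over their backs; the gripper's body (75 mm by 190 mm) begins 51 mm behind the grasp point.
Start: joints at [87.983, 22.042, 0.453, 0, -68.411, -14.817], TCP at [0.181, 0.598, 0.234] pointing down, gripper open.
Joint ranges: [-179.83, 179.83], [-69.29, 118.12], [-61.27, 80.66], [-181.25, 117.63], [-171.15, -9.14], [-177.46, 177.46]. Speed limits (degrees/s): [159.86, 159.86, 180, 180, 180, 180].

INTERFACE

Orientations are given as a 3x3 rotation matrix whose columns are the frame's x, y, z axes.
In Python, from station import r gives the robot as it stands.
- The arm moves only by the tool servo_tool, never from a script. Its argument "commands" is a list that holds one entry, the list of rows, each a list of 7 numbers: the closure, from 0 (fully open) to 1 (shut), then the shift along the tool's x, y, z in mm, then the turn, a rotation vector about the tool's x, y, z in rad. In form: [[[claw, x, y, z, ax, ay, az], ...]]. A call has exactly 5 rows; each row is the pose to reach, as a shift and turn from the pose commanded when the call began, along the tool's axes at that moment; what a row does not reach only later rows make up. A row lasts 1/10 s, in which the tool goes at most 50 mm and 8.59 degrees, less where a joint would pass 70% of its speed; a pose out of reach is approached as far as the arm can. A call with a gripper value outside its range is refused whole. The fingers move at their own pace and stop on an object; the grip force is fixed at half the most. Time passes only in rows, so rows that repeat a pose let the fingers close, or fill a call up. It gives the time, the measured TCP pose, the force, the opening and the grip force at its end, in the units of the state.
- r.sense(): the state, without advancing time (a new reading comes with each control period).
- r.capture(name): name is "scene" or "top" or "wrist"; returns a dict with "pixels" (384x512x3 uint8, red, green, blue), "camera_matrix" (3x3 intrinsics, pixels), "R" (3x3) and "t" (3): a world point X has camera coordinates R X + t. Camera axes: x right, y down, z forward; pixel columns grow to the right and rows downward; lengths in m; the calibration is good to about 2 mm. The wrist camera is an equidistant fisheye: a pixel r from the principal point sees the ray r / f radians off the axis. A picture is of the moment at which its call begins. There is no depth.
- r.finish_job(): hands the job in; it is judged then, once.
The state is a dict: "time_s": time; "joints": joint angles; "joint_velocities": joint speeds; "effort": joint torques, N m; "tcp_pos": TCP position; "ee_rot": TCP orientation; "wrist_force": force on the tool from outside, world axes, zero at the start; "moment": the same for the moment, N m; "gripper_width": opening from 0.0 (shut) to 1.0 (fully open); "gripper_force": force on a finger pad.
Only numpy, scipy, OpenCV 4.12 (cv2) and the standard library are available. Lean on these libraries where they do the work, as an engineer would, in place of code of your own. Each camera call takes 0.05 s, during which the arm holds its last target. There are 200 camera calls.

TASK

Take the gauge rod out of its wooden block and push it, blue end up, down the bore of the upright air cylinder until the tight piston inside is fully home and feels solid; hold it pressed there with about 20 N for a second, and never with more than 30 N. Then let go of the rod, leaving it standing in the bore, and slide the height marker down until its yellow pointer is level with the red line on the rod. Leave the mug, the can and the wrench alone.

Things in the scene. Friction and masses are not known exactly. Their poses are not given: they have to be found in the camera images.
- rod: Loose steel gauge rod, 14 mm across, 150 mm long, about 0.12 kg; at the start it stands upright in the wooden block. Origin at the centre of its lower end (chamfered), z along the rod to its upper end. Flush blue band, a good place to grip, from 80 to 130 mm above the origin; red line 140 mm above it.
- rod_tip (a point): Centre of the rod's lower end (the body's origin).
- red_line (a point): Middle of the red line round the rod (4 mm high), on the rod's axis, 140 mm above its lower end and 10 mm below its upper end.
- holder: Fixed wooden block, 70 x 70 x 40 mm high, with a blind hole 17 mm wide and 30 mm deep in the middle of its top, in which the rod stands 10 mm above the table. Origin at the centre of its underside.
- stand: Fixed checking stand: green base plate 90 mm (x) by 230 mm (y), 12 mm thick; origin at the centre of its underside. At y = -70 mm stands the air cylinder, a square aluminium body 50 x 50 mm whose top is 92 mm above the table, with the open bore in its top. At y = +70 mm stands the height marker: a fixed black sleeve to 110 mm above the table (30 mm wide at its top), with a sliding stem in it.
- bore_mouth (a point): Centre of the bore's mouth, level with the cylinder's top, 92 mm above the table. The bore is 15.5 mm wide and goes straight down; z up. With the piston home, the piston's flat top lies anywhere from 42 to 74 mm below the mouth, so that the rod then stands 76 to 108 mm out of the bore; as found it lies 10 to 16 mm higher than that.
- piston: Black piston in the bore, 14 mm wide, seen only from above; origin at the centre of its flat top, z up. It is tight: it yields to about 8 N, a little more when pushed faster (40 N per m/s), stays where it is left and carries the rod's weight unmoved. It slides 10 to 16 mm down to a hard stop. Where the stop lies differs from cylinder to cylinder and is not shown.
- pointer_tip (a point): Tip of the marker's yellow pointer, a level bar 6 mm high and 8 mm wide that reaches 60 mm from the marker's stem towards the cylinder; the point is at mid-height of the bar, which is the height to set. As found it is 205 to 225 mm above the table; it can slide down to 150 mm. It ends about 80 mm short of the rod. The slide needs about 5 N either way and stays where it is left.
- knob_top (a point): Centre of the top of the marker's black round knob, 26 mm wide and 26 mm high, on the stem's axis; 38 mm above the pointer's mid-height and rigidly joined to it. Push it down from above, or pinch it. Nothing stands above it.
- mug: Bystander: white mug, 80 mm wide and 95 mm high, loose. Origin at the centre of its underside.
- can: Bystander: can with a red label, 66 mm wide and 110 mm high, loose. Origin at the centre of its underside.
- wrench: Bystander: steel wrench, 180 mm long, lying loose on the table. Origin on its underside.

How it is judged (in metres and radians):
On the way, in this order (a step that is already met when the one before it is completed fails the run):
1. the rod is in the cylinder's bore, upright (z of rod_tip in the frame of bore_mouth below -0.02 m and horizontal distance between rod_tip and bore_mouth below 0.005 m and angle between rod's own z axis and vertical below 0.12 rad), for 0.1 s.
2. the rod has driven the piston home and presses it on its stop with over 15 N (all of step 1 and contact force between rod and piston above 15 N), for 0.5 s.
3. the rod stands free in the bore and the pointer is level with its red line (all of step 1 and contact force between the fingers and rod below 0.3 N and distance between rod_tip and piston below 0.004 m and z of red_line in the frame of pointer_tip between -0.004 and 0.004 m), for 0.2 s.
At the end, for the whole second after the job is handed in: The piston has been pressed home, the rod stands released, upright and at rest in the bore on the piston (lower end within 4 mm of the piston's top), and the pointer's mid-height is within 4 mm of the height of the rod's red line (all of step 3 and linear speed of rod below 0.01 m/s); the robot touches nothing.
It fails at once if the rod pressed or knocked against the stand or its cylinder with more than 30 N (contact force between rod and stand above 30 N).
It fails at once if the mug moved by more than 30 mm or tipped over (distance of mug from where it was at the start of the episode above 0.03 m or angle between mug's own z axis and vertical above 0.5 rad).
It fails at once if the can moved by more than 30 mm or tipped over (distance of can from where it was at the start of the episode above 0.03 m or angle between can's own z axis and vertical above 0.5 rad).
It fails at once if the wrench moved by more than 30 mm (distance of wrench from where it was at the start of the episode above 0.03 m).
It also fails if it takes over 64 s, if anything falls off the work surface, if the arm or the gripper's body presses on something with over 40 N, if the wrist force passes 120 N, or if a joint passes its speed limit or range.

## Working session

There is one attempt and no reset: what is moved stays moved. The work goes in short steps, Python scripts to look and compute and a tool call to move; the robot and the scene stay as the last step left them, time stands still between calls to the robot, and variables do not carry over. Pictures are saved under pics/ and viewed, at most 10 in all, crops included, and the job is handed in when it is done.

Besides the shell and the picture viewer there is one more tool, called after "Request:" by a JSON object that holds its "method" and its "body". servo_tool: Moves the arm, as the interface text tells. Its arguments: {"type":"object","properties":{"commands":{"type":"array","items":{"type":"array","items":{"type":"array","items":{"type":"number"}}}}},"required":["commands"]}

```bash
mkdir -p pics; ls; python3 - <<'E'
from station import r
import cv2,numpy as np
s=r.sense();print(s)
out=[]
for n in("scene","top"):
    c=r.capture(n);cv2.imwrite(f"pics/{n}0.png",c["pixels"][...,::-1]);np.savez(f"{n}0.npz",**c)
    print(n,c["camera_matrix"].tolist(),c["R"].tolist(),c["t"])
E
```

```text
pics
{'time_s': 0.0, 'joints': array([ 8.79853130e+01,  2.20910216e+01,  3.79175304e-01, -2.88014436e-02,
       -6.84108927e+01, -1.48168141e+01]), 'joint_velocities': array([ 0.08254653,  0.01871711, -0.02135904, -0.04347169,  0.08533825,
        0.09207149]), 'effort': array([ 6.19675902e-04, -3.90670109e+01,  1.87402385e+01,  4.21978623e+00,
        1.09898800e-02, -1.95319299e-04]), 'tcp_pos': array([0.18078527, 0.59767411, 0.23245319]), 'ee_rot': array([[ 9.57106752e-01, -2.89735001e-01, -5.42435183e-04],
       [-2.89735492e-01, -9.57104399e-01, -2.12439839e-03],
       [ 9.63454689e-05,  2.19043877e-03, -9.99997596e-01]]), 'wrist_force': array([ 0.31783721, -0.10121248,  1.15155165]), 'moment': array([0.03307184, 0.01964594, 0.04957168]), 'gripper_force': 0.0, 'gripper_width': 0.9975552945763307}
scene [[420.76478483826565, 0.0, 256.1647384003241], [0.0, 420.76478483826565, 187.47181320839977], [0.0, 0.0, 1.0]] [[0.22686412235676826, 0.9739041684772222, -0.006583358564051212], [0.555589590655492, -0.13496659049934287, -0.8204292938481933], [-0.7999080426790042, 0.18246832621491402, -0.5717100954030562]] [-0.23082311 -0.17878094  1.65595582]
top [[420.2244526605405, 0.0, 257.7026493925744], [0.0, 420.2244526605405, 186.4642555374693], [0.0, 0.0, 1.0]] [[-0.023793428993846018, -0.9997073800083993, 0.004362005669020551], [-0.9963154647845759, 0.023352626170905007, -0.0825236298402885], [0.0823976174886738, -0.006309453832442505, -0.996579562014256]] [0.09711475 0.62615604 1.34029228]
```

View pics/scene0.png

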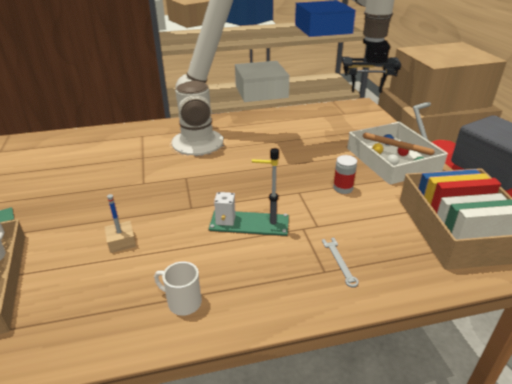

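View pics/top0.png

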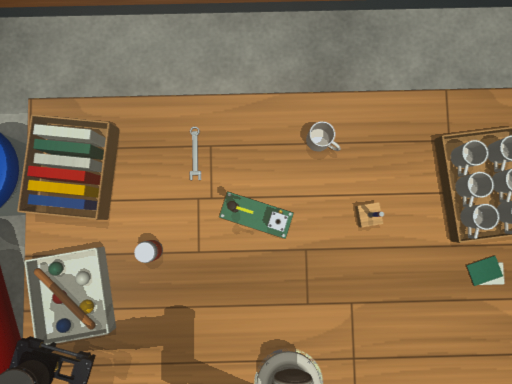

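The scene view shows the rod in its block at (115,220), cylinder at (226,208), marker knob at (274,154), and pointer tip at (254,161). The top view shows the bore at about (278,221), block at (370,215), knob at (232,206), mug at (321,136), can at (148,252) and wrench at (195,155).

```bash
cat > h.py <<'E'
import numpy as np,cv2
def load(n): return dict(np.load(n))
def ray(c,p):
    K,R,t=c["camera_matrix"],c["R"],c["t"]
    d=R.T@np.linalg.solve(K,[p[0],p[1],1.]);return -R.T@t,d
def plane(c,p,z):
    o,d=ray(c,p);return o+d*(z-o[2])/d[2]
def tri(c1,p1,c2,p2):
    o1,d1=ray(c1,p1);o2,d2=ray(c2,p2)
    k=np.linalg.lstsq(np.c_[d1,-d2],o2-o1,rcond=None)[0]
    a,b=o1+k[0]*d1,o2+k[1]*d2;return (a+b)/2,np.linalg.norm(a-b)
def blobs(c,lo,hi,box,mn=4):
    "hsv mask inside box (x0,y0,x1,y1): list of (area,cx,cy,bbox)"
    x0,y0,x1,y1=[int(v) for v in box]
    h=cv2.cvtColor(np.ascontiguousarray(c["pixels"][y0:y1,x0:x1]),cv2.COLOR_RGB2HSV)
    n,l,s,ce=cv2.connectedComponentsWithStats(cv2.inRange(h,lo,hi))
    return [(int(s[i,4]),*np.round(ce[i]+[x0,y0],1),(s[i,:4]+[x0,y0,0,0]).tolist()) for i in range(1,n) if s[i,4]>=mn]
E
python3 - <<'E'
from h import *
T,S=load("top0.npz"),load("scene0.npz")
for nm,c,b in(("topblue",T,(350,190,400,240)),("scblue",S,(95,185,140,250))): print(nm,blobs(c,(105,80,30),(130,255,255),b))
for nm,c,b in(("topY",T,(215,185,300,240)),("scY",S,(240,140,290,180))): print(nm,blobs(c,(24,150,120),(34,255,255),b))
print("green",blobs(T,(60,100,40),(90,255,255),(210,180,300,245)))
print("alu",blobs(T,(0,0,150),(180,40,255),(255,195,300,245)))
a=cv2.resize(T["pixels"][185:245,210:300],None,fx=6,fy=6,interpolation=2)
b=cv2.resize(T["pixels"][190:240,350:400],None,fx=5,fy=5,interpolation=2)
d=cv2.resize(S["pixels"][185:255,95:145],None,fx=4.5,fy=4.5,interpolation=2)
e=np.zeros((600,790,3),np.uint8)
e[:360,:540]=a;e[:250,540:]=b;e[260:260+d.shape[0],545:545+d.shape[1]]=d
f=cv2.resize(S["pixels"][140:240,205:295],None,fx=2.3,fy=2.3,interpolation=2);e[365:365+f.shape[0],:f.shape[1]]=f
cv2.imwrite("pics/crop0.png",e[...,::-1])
E
```

```text
topblue [(9, np.float64(375.0), np.float64(214.0), [374, 213, 3, 3])]
scblue [(53, np.float64(113.2), np.float64(210.2), [110, 203, 7, 16])]
topY [(49, np.float64(243.9), np.float64(209.4), [236, 206, 17, 8])]
scY [(46, np.float64(262.4), np.float64(160.8), [252, 160, 20, 3]), (9, np.float64(274.0), np.float64(162.7), [273, 161, 3, 4])]
green []
alu [(219, np.float64(277.4), np.float64(221.3), [268, 212, 19, 20]), (8, np.float64(289.9), np.float64(213.9), [289, 213, 3, 3]), (8, np.float64(283.1), np.float64(235.1), [282, 234, 3, 3])]
```

View pics/crop0.png

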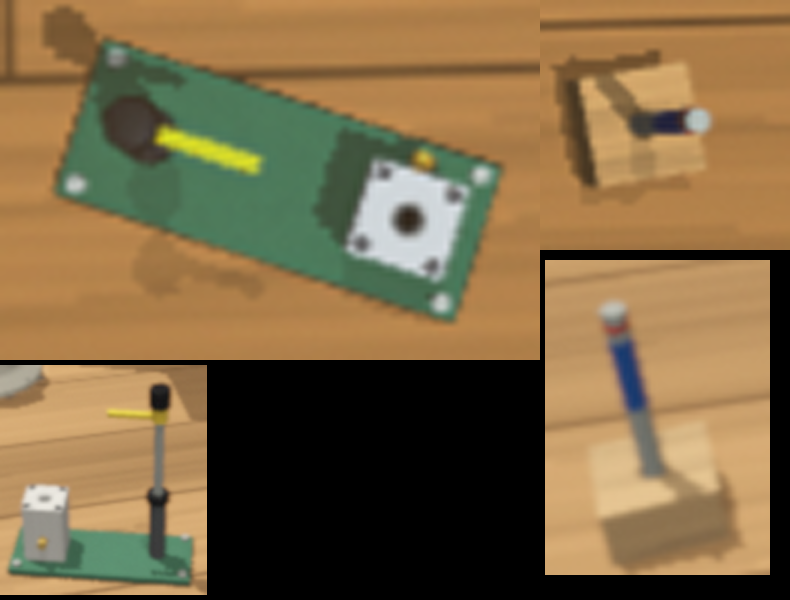

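The crop shows the rod leaning slightly: its top is at top-view px (381,214) and its foot at (370,215), with scene px (110,195) and (118,231). The bore is at top-view (277.5,221), the knob at (232,206), and the stand is turned about 16°.

```bash
python3 - <<'E'
from h import *
np.set_printoptions(precision=4,suppress=True)
T,S=load("top0.npz"),load("scene0.npz")
print("rodtop tri",tri(T,(381,213.7),S,(109.7,195)),"plane .16",plane(T,(381,213.7),.16))
print("rodfoot tri",tri(T,(370,214.6),S,(118.3,231.3)),"plane .04",plane(T,(370,214.6),.04))
print("rodblue tri",tri(T,(375,214),S,(113.2,210.2)))
print("bore",plane(T,(277.5,221),.092))
print("knob",plane(T,(232,205.7),.25))
print("ytip",tri(T,(252.5,212.3),S,(252.5,160.8)))
# stand corners
for p in((102,38),(500,163),(455,321),(56,192)): print("corner",plane(T,(210+p[0]/6-.5,185+p[1]/6-.5),.012))
for n,p,z in(("mug",(321,136),.095),("can",(147,252),.11),("wr",(195,155),0)):print(n,plane(T,p,z))
E
```

```text
rodtop tri (array([ 0.529 , -0.2745,  0.1617]), np.float64(0.0006526943708094866)) plane .16 [ 0.529  -0.2746  0.16  ]
rodfoot tri (array([ 0.5283, -0.276 ,  0.0378]), np.float64(0.000904103071408774)) plane .04 [ 0.5283 -0.275   0.04  ]
rodblue tri (array([ 0.529 , -0.2734,  0.1114]), np.float64(0.00481584012928811))
bore [0.5149 0.0245 0.092 ]
knob [0.5592 0.1544 0.25  ]
ytip (array([0.541 , 0.101 , 0.2181]), np.float64(0.002782745215773502))
corner [0.6174 0.1849 0.012 ]
corner [ 0.5441 -0.0306  0.012 ]
corner [ 0.4592 -0.0036  0.012 ]
corner [0.5341 0.2113 0.012 ]
mug [ 0.7758 -0.1183  0.095 ]
can [0.4314 0.4203 0.11  ]
wr [0.7404 0.2884 0.    ]
```

Request:
{"method": "servo_tool", "body": {"commands": [[[0, 31, 39, -8, 0, 0, 0.14], [0, 62, 78, -16, 0, 0, 0.28], [0, 93, 117, -24, 0, 0, 0.42], [0, 124, 156, -32, 0, 0, 0.56], [0, 155, 195, -40, 0, 0, 0.7]]]}}

```text
time_s: 0.6
tcp_pos: [0.2722, 0.3666, 0.2731]
ee_rot: [[0.541, -0.841, -0.0], [-0.841, -0.541, -0.001], [0.0, 0.001, -1.0]]
wrist_force: [1.6, 0.3, 0.3]
gripper_width: 0.999
gripper_force: 0.0
```

```bash
cat > go.py <<'E'
import sys,numpy as np
from station import r
from scipy.spatial.transform import Rotation as Ro
def go(x,y,z,yaw=161.2):
    s=r.sense();R=s["ee_rot"];t=np.radians(yaw)
    Y=np.array([np.cos(t),np.sin(t),0]);Z=np.array([0,0,-1.]);G=np.c_[np.cross(Y,Z),Y,Z]
    print("t",round(s["time_s"],2),"tcp",s["tcp_pos"].round(4),"F",s["wrist_force"].round(2),"w",round(s["gripper_width"],3),"gf",round(s["gripper_force"],1),"j",s["joints"].round(0))
    print("shift mm",(R.T@(np.array([x,y,z])-s["tcp_pos"])*1e3).round(1),"rot",Ro.from_matrix(R.T@G).as_rotvec().round(4))
if __name__=="__main__": go(*map(float,sys.argv[1:]))
E
python3 go.py .529 -.275 .3
```

```text
t 0.6 tcp [0.2722 0.3666 0.2731] F [1.58 0.25 0.27] w 0.999 gf 0.0 j [ 74.   4. -18.  -0. -68. -41.]
shift mm [678.5 131.2 -26.5] rot [ 4.000e-04 -7.000e-04  8.999e-01]
```

Request:
{"method": "servo_tool", "body": {"commands": [[[0, 48, 9, -2, 0, 0, 0.13], [0, 96, 18, -4, 0, 0, 0.26], [0, 144, 28, -6, 0, 0, 0.39], [0, 192, 37, -8, 0, 0, 0.52], [0, 240, 46, -10, 0, 0, 0.65]]]}}

```text
time_s: 1.1
tcp_pos: [0.3643, 0.1405, 0.2833]
ee_rot: [[-0.077, -0.997, 0.0], [-0.997, 0.077, 0.0], [-0.0, -0.0, -1.0]]
wrist_force: [1.2, 0.1, -0.3]
gripper_width: 0.998
gripper_force: 0.0
```

```bash
python3 go.py .529 -.275 .3
```

```text
t 1.1 tcp [0.3643 0.1405 0.2833] F [ 1.16  0.11 -0.32] w 0.998 gf 0.0 j [ 45.  -4. -24.  -0. -70. -50.]
shift mm [ 401.5 -196.4  -16.8] rot [-1.000e-04  5.000e-04  2.507e-01]
```

Request:
{"method": "servo_tool", "body": {"commands": [[[0, 44, -21, -3, 0, 0, 0.05], [0, 88, -43, -6, 0, 0, 0.1], [0, 132, -64, -9, 0, 0, 0.15], [0, 176, -86, -12, 0, 0, 0.2], [0, 220, -107, -15, 0, 0, 0.25]]]}}

```text
time_s: 1.6
tcp_pos: [0.4552, -0.0868, 0.2982]
ee_rot: [[-0.32, -0.948, 0.0], [-0.948, 0.32, 0.0], [-0.0, 0.0, -1.0]]
wrist_force: [1.2, 0.9, 0.1]
gripper_width: 1.004
gripper_force: 0.0
```

```bash
python3 go.py .529 -.275 .25
```

```text
t 1.6 tcp [ 0.4552 -0.0868  0.2982] F [1.24 0.92 0.13] w 1.004 gf 0.0 j [  9.   3. -15.  -0. -72. -28.]
shift mm [ 154.8 -130.1   48.1] rot [0.0001 0.0003 0.0028]
```

Request:
{"method": "servo_tool", "body": {"commands": [[[0, 36, -30, 11, 0, 0, 0.0], [0, 75, -63, 23, 0, 0, 0.0], [0, 115, -96, 36, 0, 0, 0], [0, 140, -118, 44, 0, 0, 0], [0, 155, -130, 48, 0, 0, 0]]]}}

```text
time_s: 2.1
tcp_pos: [0.529, -0.2755, 0.2476]
ee_rot: [[-0.32, -0.947, -0.004], [-0.947, 0.32, 0.001], [0.0, 0.004, -1.0]]
wrist_force: [-0.8, 0.2, -0.1]
gripper_width: 1.005
gripper_force: 0.0
```

```bash
python3 go.py .529 -.275 .12; python3 - <<'E'
from station import r
import cv2,numpy as np
c=r.capture("wrist");cv2.imwrite("pics/w1.png",c["pixels"][...,::-1]);np.savez("w1.npz",**c);print(c["camera_matrix"],-c["R"].T@c["t"],c["R"])
E
```

```text
t 2.1 tcp [ 0.529  -0.2755  0.2476] F [-0.84  0.18 -0.07] w 1.005 gf 0.0 j [-12.  19.  -2.  -0. -69.  -7.]
shift mm [ -0.4  -0.3 127.6] rot [ 0.0038 -0.0002  0.0022]
[[297.31863964   0.         253.02131087]
 [  0.         297.31863964 197.33509347]
 [  0.           0.           1.        ]] [ 0.50436301 -0.35000211  0.39944099] [[-0.94724141  0.32049361  0.0041895 ]
 [ 0.30843495  0.90788995  0.28390795]
 [ 0.08718708  0.27022155 -0.95884239]]
```

View pics/w1.png

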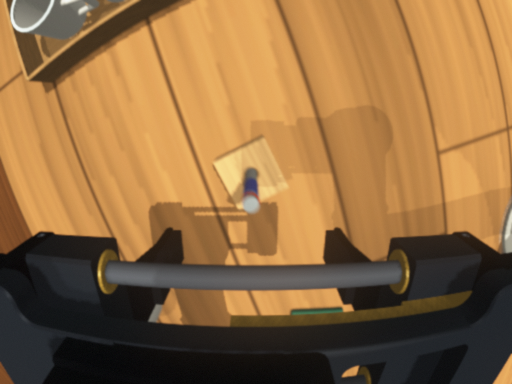

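The wrist view shows the rod's top at (251,205), its foot at (251,175), midway between the open fingers.

```bash
cat >> h.py <<'E'
def wplane(c,p,z):
    "fisheye wrist pixel onto height z"
    K,R,t=c["camera_matrix"],c["R"],c["t"]
    u=(np.array(p,float)-K[:2,2])/K[0,0];a=np.linalg.norm(u)
    d=R.T@np.r_[u/a*np.sin(a),np.cos(a)];o=-R.T@t;return o+d*(z-o[2])/d[2]
E
python3 - <<'E'
from h import *
c=load("w1.npz")
print(wplane(c,(250.8,205),.16),wplane(c,(250.5,171),.04))
print(blobs(c,(105,80,30),(130,255,255),(230,150,275,215)),blobs(c,(0,0,150),(180,60,255),(235,190,275,220)))
E
```

```text
[ 0.53008461 -0.27671743  0.16      ] [ 0.52914498 -0.28174867  0.04      ]
[(91, np.float64(251.0), np.float64(184.8), [246, 179, 10, 13])] [(213, np.float64(250.3), np.float64(204.1), [243, 196, 16, 17])]
```

Request:
{"method": "servo_tool", "body": {"commands": [[[0, 0, -0.5, 20, 0.004, 0, 0.002], [0, 0, -0.5, 50, 0.004, 0, 0.002], [0, 0, -0.5, 85, 0.004, 0, 0.002], [0, 0, -0.5, 115, 0.004, 0, 0.002], [0, 0, -0.5, 127, 0.004, 0, 0.002]]]}}

```text
time_s: 2.65
tcp_pos: [0.5276, -0.2716, 0.1204]
ee_rot: [[-0.319, -0.948, -0.002], [-0.948, 0.319, 0.001], [-0.0, 0.002, -1.0]]
wrist_force: [-0.1, -0.1, -0.7]
gripper_width: 0.999
gripper_force: 0.0
```

Request:
{"method": "servo_tool", "body": {"commands": [[[0.5, 0, 0, 0, 0, 0, 0], [0.9, 0, 0, 0, 0, 0, 0], [0.9, 0, 0, 0, 0, 0, 0], [0.9, 0, 0, 0, 0, 0, 0], [0.9, 0, 0, 0, 0, 0, 0]]]}}

```text
time_s: 3.15
tcp_pos: [0.5301, -0.2732, 0.1243]
ee_rot: [[-0.319, -0.948, 0.006], [-0.948, 0.319, -0.002], [-0.0, -0.006, -1.0]]
wrist_force: [-0.1, -0.4, 0.7]
gripper_width: 0.633
gripper_force: 0.0
```

```bash
python3 go.py .529 -.275 .3
```

```text
t 3.15 tcp [ 0.5301 -0.2732  0.1243] F [-0.13 -0.36  0.7 ] w 0.633 gf 0.0 j [-12.  25. -12.   0. -53.  -7.]
shift mm [   2.    -0.6 -175.7] rot [-0.006   0.0002  0.0031]
```

Request:
{"method": "servo_tool", "body": {"commands": [[[0.95, 0, 0, 0, 0, 0, 0], [0.95, 0, 0, 0, 0, 0, 0], [0.95, 0, 0, 0, 0, 0, 0], [0.95, 0, 0, 0, 0, 0, 0], [0.95, 0, 0, 0, 0, 0, 0]]]}}

```text
time_s: 3.65
tcp_pos: [0.5296, -0.2731, 0.1231]
ee_rot: [[-0.319, -0.948, 0.004], [-0.948, 0.319, -0.001], [0.0, -0.004, -1.0]]
wrist_force: [0.2, 0.4, 0.0]
gripper_width: 0.17
gripper_force: 0.0
```

Request:
{"method": "servo_tool", "body": {"commands": [[[0.95, 0, 0, 0, 0, 0, 0], [1, 0, 0, 0, 0, 0, 0], [1, 0, 0, 0, 0, 0, 0], [1, 0, 0, 0, 0, 0, 0], [1, 0, 0, 0, 0, 0, 0]]]}}

```text
time_s: 4.15
tcp_pos: [0.5296, -0.2731, 0.1231]
ee_rot: [[-0.319, -0.948, 0.004], [-0.948, 0.319, -0.001], [-0.0, -0.004, -1.0]]
wrist_force: [0.4, -0.2, -1.2]
gripper_width: 0.153
gripper_force: 30.0
```

```bash
python3 go.py .529 -.275 .3;python3 go.py .529 -.275 .3
```

```text
t 4.15 tcp [ 0.5296 -0.2731  0.1231] F [ 0.37 -0.24 -1.16] w 0.153 gf 30.0 j [-12.  25. -12.   0. -53.  -7.]
shift mm [   2.    -0.7 -176.9] rot [-0.004   0.0001  0.0031]
t 4.15 tcp [ 0.5296 -0.2731  0.1231] F [ 0.37 -0.24 -1.16] w 0.153 gf 30.0 j [-12.  25. -12.   0. -53.  -7.]
shift mm [   2.    -0.7 -176.9] rot [-0.004   0.0001  0.0031]
```

Request:
{"method": "servo_tool", "body": {"commands": [[[1, 0, 0, -10, 0, 0, 0], [1, 0, 0, -35, 0, 0, 0], [1, 0, 0, -70, 0, 0, 0], [1, 0, 0, -105, 0, 0, 0], [1, 0, 0, -120, 0, 0, 0]]]}}

```text
time_s: 4.65
tcp_pos: [0.5303, -0.2736, 0.248]
ee_rot: [[-0.319, -0.948, 0.01], [-0.948, 0.319, -0.004], [0.001, -0.011, -1.0]]
wrist_force: [0.3, -1.1, -0.8]
gripper_width: 0.151
gripper_force: 30.0
```

```bash
python3 go.py .515 .0245 .24
```

```text
t 4.65 tcp [ 0.5303 -0.2736  0.248 ] F [ 0.28 -1.09 -0.79] w 0.151 gf 30.0 j [-12.  18.  -3.   0. -68.  -7.]
shift mm [-277.6  109.6    6.7] rot [-0.0106 -0.0005  0.0036]
```

Request:
{"method": "servo_tool", "body": {"commands": [[[1, -10, 4, 0, 0, 0, 0], [1, -35, 14, 0, 0, 0, 0], [1, -70, 28, 0, 0, 0, 0], [1, -110, 43, 0, 0, 0, 0], [1, -150, 59, 0, 0, 0, 0]]]}}

```text
time_s: 5.15
tcp_pos: [0.5196, -0.11, 0.2414]
ee_rot: [[-0.32, -0.947, 0.001], [-0.947, 0.32, -0.001], [0.001, -0.001, -1.0]]
wrist_force: [0.3, 0.3, -1.2]
gripper_width: 0.156
gripper_force: 30.0
```

Request:
{"method": "servo_tool", "body": {"commands": [[[1, -40, 16, 0, 0, 0, 0], [1, -80, 32, 0, 0, 0, 0], [1, -108, 43, 0, 0, 0, 0], [1, -124, 49, 0, 0, 0, 0], [1, -128, 51, 0, 0, 0, 0]]]}}

```text
time_s: 5.65
tcp_pos: [0.5124, 0.0277, 0.2415]
ee_rot: [[-0.317, -0.949, 0.001], [-0.949, 0.317, -0.001], [0.001, -0.002, -1.0]]
wrist_force: [0.3, 0.1, -2.3]
gripper_width: 0.156
gripper_force: 30.0
```

Request:
{"method": "servo_tool", "body": {"commands": [[[1, 0, 0, 0, 0, 0, 0], [1, 0, 0, 0, 0, 0, 0], [1, 0, 0, 0, 0, 0, 0], [1, 0, 0, 0, 0, 0, 0], [1, 0, 0, 0, 0, 0, 0]]]}}

```text
time_s: 6.15
tcp_pos: [0.5137, 0.025, 0.2427]
ee_rot: [[-0.32, -0.947, 0.004], [-0.947, 0.32, -0.001], [0.0, -0.004, -1.0]]
wrist_force: [0.9, 0.2, -1.6]
gripper_width: 0.153
gripper_force: 30.0
```

```bash
python3 go.py .5155 .0245 .24; python3 - <<'E'
from station import r
from h import *
C={n:r.capture(n) for n in("wrist","top","scene")}
for n,c in C.items(): np.savez(n+"2.npz",**c)
e=np.zeros((600,800,3),np.uint8)
def put(img,x,y):e[y:y+img.shape[0],x:x+img.shape[1]]=img
put(C["wrist"]["pixels"][100:300,150:350].repeat(2,0).repeat(2,1),0,0)
put(cv2.resize(C["scene"]["pixels"][110:250,200:300],None,fx=4,fy=4,interpolation=2),400,0)
cv2.imwrite("pics/w2.png",e[...,::-1])
E
```

```text
t 6.15 tcp [0.5137 0.025  0.2427] F [ 0.86  0.2  -1.59] w 0.153 gf 30.0 j [ 21.  11. -14.   0. -65. -40.]
shift mm [-0.1 -1.9  2.7] rot [-0.0039 -0.      0.002 ]
```

View pics/w2.png

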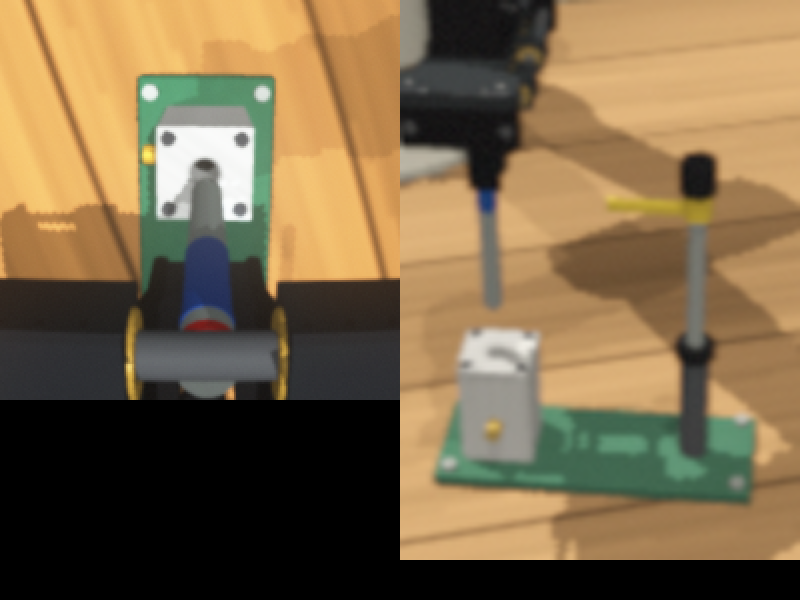

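The wrist crop shows the rod held upright, its tip (full px ~252,188) over the bore, with the cylinder's top screws symmetric about (252,187). The scene crop shows the tip at (222.6,185) above the cylinder.

```bash
python3 - <<'E'
from h import *
np.set_printoptions(precision=4,suppress=True)
w,s,t=[load(n+"2.npz") for n in("wrist","scene","top")]
print("bore wrist",wplane(w,(252,186.8),.092))
print("screws",[wplane(w,(150+a/2-.3,100+b/2-.3),.092) for a,b in((168,138),(242,139),(240,209),(169,209))])
print("tip wrist",wplane(w,(251.8,188),.131),"far edge",wplane(w,(251.8,185.5),.131))
print("tip scene",plane(s,(222.6,185),.131))
o=lambda c,X:(c["camera_matrix"]@(c["R"]@X+c["t"]))
for X in((.5155,.0245,.092),(.5155,.0245,.131)):
    p=o(s,np.array(X));print(p[:2]/p[2])
tf=[( (475,328),(541,334),(537,372),(458,365))]
for x,y in tf[0]: print(plane(s,(200+(x-400)/4-.4,110+y/4-.4),.092))
# gray-level profile of rod shaft in scene and wrist
for y in range(165,190,3):
    g=s["pixels"][y,214:232].astype(int);print(y,g.mean(1).astype(int).tolist())
E
```

```text
bore wrist [0.515  0.0241 0.092 ]
screws [array([ 0.5267, -0.0003,  0.092 ]), array([0.4905, 0.0125, 0.092 ]), array([0.5032, 0.0484, 0.092 ]), array([0.5392, 0.0362, 0.092 ])]
tip wrist [0.512  0.0157 0.131 ] far edge [0.5113 0.0135 0.131 ]
tip scene [0.5083 0.0229 0.131 ]
[224.2699 197.6222]
[223.5716 186.3394]
[0.4823 0.0127 0.092 ]
[0.5009 0.0578 0.092 ]
[0.5451 0.0466 0.092 ]
[ 0.5239 -0.0059  0.092 ]
165 [173, 173, 173, 171, 166, 149, 121, 110, 109, 116, 142, 165, 171, 171, 171, 171, 170, 169]
168 [174, 174, 174, 174, 171, 156, 125, 109, 109, 114, 136, 160, 170, 173, 172, 171, 171, 170]
171 [171, 171, 170, 170, 167, 155, 131, 111, 110, 111, 126, 147, 161, 164, 163, 160, 159, 157]
174 [140, 139, 139, 140, 140, 136, 124, 113, 109, 110, 118, 134, 146, 150, 151, 151, 152, 152]
177 [151, 151, 150, 149, 148, 142, 128, 114, 110, 109, 113, 130, 144, 147, 147, 147, 147, 147]
180 [147, 148, 147, 147, 146, 142, 131, 114, 108, 110, 110, 126, 140, 143, 141, 139, 138, 133]
183 [138, 136, 133, 132, 132, 132, 124, 114, 109, 109, 109, 116, 126, 129, 129, 128, 128, 128]
186 [130, 131, 131, 131, 132, 132, 129, 122, 114, 112, 117, 126, 135, 136, 137, 137, 136, 137]
189 [137, 137, 137, 136, 136, 136, 136, 136, 136, 136, 135, 135, 135, 134, 134, 133, 132, 132]
```

Request:
{"method": "servo_tool", "body": {"commands": [[[1, -1, -0.4, 8, 0, 0, 0], [1, -1, -0.4, 18, 0, 0, 0], [1, -1, -0.4, 28, 0, 0, 0], [1, -1, -0.4, 32, 0, 0, 0], [1, -1, -0.4, 32, 0, 0, 0]]]}}

```text
time_s: 6.8
tcp_pos: [0.5139, 0.0262, 0.2095]
ee_rot: [[-0.319, -0.948, 0.001], [-0.948, 0.319, -0.002], [0.002, -0.002, -1.0]]
wrist_force: [0.5, -0.3, -0.6]
gripper_width: 0.148
gripper_force: 30.0
```

```bash
python3 go.py .515 .0243 .24; python3 - <<'E'
from station import r
from h import *
C={n:r.capture(n) for n in("wrist","scene")}
for n,c in C.items(): np.savez(n+"3.npz",**c)
e=np.zeros((600,800,3),np.uint8)
def put(img,x,y):e[y:y+img.shape[0],x:x+img.shape[1]]=img
put(cv2.resize(C["wrist"]["pixels"][145:225,215:290],None,fx=5,fy=5,interpolation=2),0,0)
put(cv2.resize(C["scene"]["pixels"][165:225,200:250],None,fx=8,fy=8,interpolation=2),400,0)
cv2.imwrite("pics/w3.png",e[...,::-1])
E
```

```text
t 6.8 tcp [0.5139 0.0262 0.2095] F [ 0.52 -0.29 -0.63] w 0.148 gf 30.0 j [ 21.  12. -17.   0. -60. -40.]
shift mm [  1.6  -1.7 -30.5] rot [-0.002  -0.0016  0.0031]
```

View pics/w3.png

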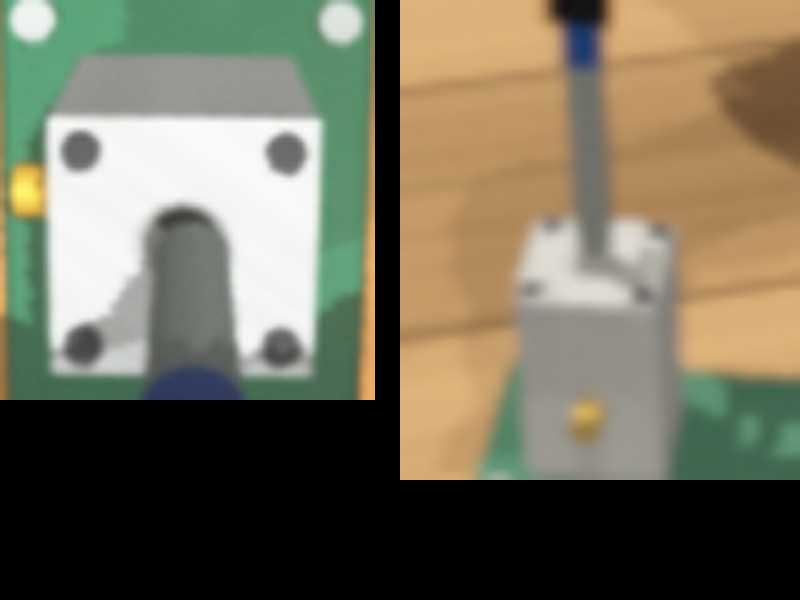

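The wrist crop shows the rod slightly right of the bore (bore centre ~x 183 in the crop, rod ~187). The scene crop has the rod at x 592 against the screws' centre at 596. I'll put numbers on both.

```bash
python3 - <<'E'
from h import *
w,s=load("wrist3.npz"),load("scene3.npz")
np.set_printoptions(precision=2,suppress=True)
def scr(c,x0,y0,x1,y1,th):
    g=cv2.cvtColor(c["pixels"],cv2.COLOR_RGB2GRAY)[y0:y1,x0:x1].astype(float)
    m=np.clip(th-g,0,None);yy,xx=np.mgrid[y0:y1,x0:x1];return np.array([(xx*m).sum(),(yy*m).sum()])/m.sum()
P=[scr(w,215+a-6,145+b-5,215+a+6,145+b+6,200) for a,b in((16,30),(57,30))]
P+=[scr(w,215+56-4,145+69-5,215+56+5,145+69+4,150),scr(w,215+17-4,145+69-5,215+17+4,145+69+4,150)]
print("wrist screws",np.array(P).tolist(),"world mean",np.mean([wplane(w,p,.092) for p in P],0)*1e3)
Wd=[wplane(w,p,.092)*1e3 for p in P];print(np.array(Wd))
g=cv2.cvtColor(w["pixels"],cv2.COLOR_RGB2GRAY).astype(int)
for y in range(185,212,3): print(y,g[y,238:268].tolist())
h=cv2.cvtColor(s["pixels"],cv2.COLOR_RGB2GRAY).astype(int)
print("scene")
for y in range(186,204): print(y,h[y,212:236].tolist())
E
```

```text
wrist screws [[230.5940366972477, 174.65621814475026], [271.811810012837, 175.2456996148909], [270.7483506126296, 214.6225259189444], [231.48628884826326, 213.59890310786105]] world mean [515.3   24.43  92.  ]
[[527.11  -0.15  92.  ]
 [491.05  12.59  92.  ]
 [503.76  49.17  92.  ]
 [539.27  36.13  92.  ]]
185 [246, 247, 247, 247, 246, 245, 244, 242, 238, 233, 227, 220, 206, 201, 206, 217, 226, 233, 239, 242, 244, 244, 245, 245, 245, 246, 246, 247, 247, 248]
188 [244, 244, 245, 245, 243, 237, 221, 186, 137, 96, 75, 66, 66, 67, 68, 72, 79, 94, 125, 168, 206, 231, 241, 245, 244, 245, 245, 245, 245, 245]
191 [246, 245, 244, 237, 225, 198, 163, 133, 118, 106, 97, 100, 105, 110, 113, 115, 118, 119, 118, 118, 136, 173, 212, 236, 245, 247, 246, 245, 245, 245]
194 [248, 247, 244, 236, 223, 187, 139, 117, 105, 100, 102, 105, 109, 111, 113, 114, 118, 119, 121, 120, 121, 126, 161, 215, 240, 246, 247, 247, 247, 247]
197 [247, 248, 247, 241, 224, 180, 142, 116, 101, 97, 103, 105, 108, 112, 114, 117, 118, 119, 121, 120, 121, 122, 152, 212, 238, 244, 245, 245, 246, 247]
200 [244, 236, 220, 204, 184,
[... 2140 characters left out ...]
 196, 168, 151, 147, 144, 145, 152, 164, 167, 169, 175, 169, 151, 142, 151]
199 [146, 152, 171, 193, 203, 209, 214, 218, 217, 208, 194, 183, 177, 173, 166, 158, 155, 156, 163, 173, 165, 143, 138, 148]
200 [146, 150, 159, 163, 158, 173, 199, 215, 218, 217, 215, 213, 213, 210, 200, 182, 165, 147, 150, 164, 159, 137, 134, 148]
201 [146, 150, 151, 143, 139, 167, 197, 212, 217, 220, 221, 220, 220, 220, 217, 208, 187, 137, 119, 141, 146, 132, 130, 140]
202 [147, 150, 156, 162, 168, 181, 191, 198, 204, 209, 210, 210, 212, 212, 212, 207, 189, 147, 126, 133, 136, 128, 130, 140]
203 [144, 144, 147, 150, 153, 157, 160, 162, 167, 169, 169, 171, 174, 178, 178, 177, 171, 162, 158, 149, 135, 129, 139, 159]
```

Request:
{"method": "servo_tool", "body": {"commands": [[[1, -0.6, -1.7, 0, 0, 0, 0], [1, -0.6, -1.7, 1, 0, 0, 0], [1, -0.6, -1.7, 3, 0, 0, 0], [1, -0.6, -1.7, 5, 0, 0, 0], [1, -0.6, -1.7, 6, 0, 0, 0]]]}}

```text
time_s: 7.4
tcp_pos: [0.5161, 0.0264, 0.2045]
ee_rot: [[-0.319, -0.948, 0.003], [-0.948, 0.319, -0.001], [0.0, -0.004, -1.0]]
wrist_force: [0.3, 0.8, -0.9]
gripper_width: 0.159
gripper_force: 30.0
```

Request:
{"method": "servo_tool", "body": {"commands": [[[1, 0, 0, 1, 0, 0, 0], [1, 0, 0, 2, 0, 0, 0], [1, 0, 0, 3, 0, 0, 0], [1, 0, 0, 4, 0, 0, 0], [1, 0, 0, 4, 0, 0, 0]]]}}

```text
time_s: 7.9
tcp_pos: [0.5163, 0.0264, 0.2006]
ee_rot: [[-0.319, -0.948, 0.004], [-0.948, 0.319, -0.001], [0.0, -0.004, -1.0]]
wrist_force: [-0.6, -1.4, -1.5]
gripper_width: 0.153
gripper_force: 30.0
```

Request:
{"method": "servo_tool", "body": {"commands": [[[1, 0, 0, 1, 0, 0, 0], [1, 0, 0, 2, 0, 0, 0], [1, 0, 0, 3, 0, 0, 0], [1, 0, 0, 4, 0, 0, 0], [1, 0, 0, 5, 0, 0, 0]]]}}

```text
time_s: 8.4
tcp_pos: [0.5163, 0.0264, 0.1956]
ee_rot: [[-0.319, -0.948, 0.004], [-0.948, 0.319, -0.001], [0.0, -0.004, -1.0]]
wrist_force: [-0.4, -0.2, -0.8]
gripper_width: 0.151
gripper_force: 30.0
```

```bash
python3 go.py .5153 .0243 .19; python3 - <<'E'
from station import r
from h import *
C={n:r.capture(n) for n in("wrist","scene")}
e=np.zeros((480,800,3),np.uint8)
def put(img,x,y):e[y:y+img.shape[0],x:x+img.shape[1]]=img
put(cv2.resize(C["wrist"]["pixels"][145:225,215:290],None,fx=5,fy=5,interpolation=2),0,0)
put(cv2.resize(C["scene"]["pixels"][165:225,200:250],None,fx=8,fy=8,interpolation=2),400,0)
cv2.imwrite("pics/w4.png",e[...,::-1])
E
```

```text
t 8.4 tcp [0.5163 0.0264 0.1956] F [-0.42 -0.15 -0.79] w 0.151 gf 30.0 j [ 21.  13. -18.   0. -58. -40.]
shift mm [2.3 0.3 5.6] rot [-0.0039 -0.0001  0.0031]
```

View pics/w4.png

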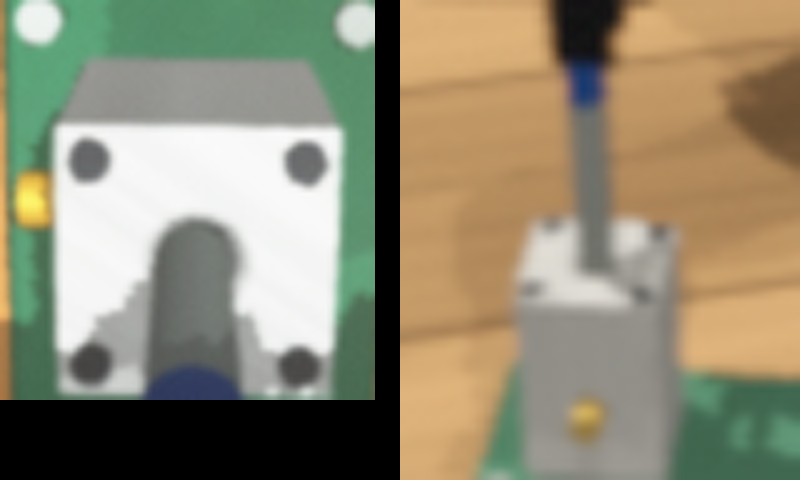

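The rod's tip has gone into the mouth: no face contact force, and a thin bore rim is visible at (235,255) in the wrist crop, so it is about 0.5 mm to one side. I go on down, watching the force.

Request:
{"method": "servo_tool", "body": {"commands": [[[1, 0, 0.4, 2, 0, 0, 0], [1, 0, 0.4, 4, 0, 0, 0], [1, 0, 0.4, 6, 0, 0, 0], [1, 0, 0.4, 8, 0, 0, 0], [1, 0, 0.4, 10, 0, 0, 0]]]}}

```text
time_s: 9.0
tcp_pos: [0.516, 0.0266, 0.1856]
ee_rot: [[-0.319, -0.948, 0.004], [-0.948, 0.319, -0.001], [0.0, -0.004, -1.0]]
wrist_force: [0.4, -0.5, -0.8]
gripper_width: 0.154
gripper_force: 30.0
```

Request:
{"method": "servo_tool", "body": {"commands": [[[1, 0, 0, 2, 0, 0, 0], [1, 0, 0, 4, 0, 0, 0], [1, 0, 0, 6, 0, 0, 0], [1, 0, 0, 7, 0, 0, 0], [1, 0, 0, 8, 0, 0, 0]]]}}

```text
time_s: 9.5
tcp_pos: [0.5161, 0.0265, 0.1777]
ee_rot: [[-0.319, -0.948, 0.004], [-0.948, 0.319, -0.001], [-0.0, -0.004, -1.0]]
wrist_force: [0.3, 0.6, -0.1]
gripper_width: 0.15
gripper_force: 30.0
```

Request:
{"method": "servo_tool", "body": {"commands": [[[1, 0, 0, 1.5, 0, 0, 0], [1, 0, 0, 3, 0, 0, 0], [1, 0, 0, 4.5, 0, 0, 0], [1, 0, 0, 6, 0, 0, 0], [1, 0, 0, 7, 0, 0, 0]]]}}

```text
time_s: 10.0
tcp_pos: [0.516, 0.0265, 0.1706]
ee_rot: [[-0.319, -0.948, 0.004], [-0.948, 0.319, -0.001], [0.0, -0.004, -1.0]]
wrist_force: [-0.1, -0.2, -1.2]
gripper_width: 0.153
gripper_force: 30.0
```

Request:
{"method": "servo_tool", "body": {"commands": [[[1, 0, 0, 1.5, 0, 0, 0], [1, 0, 0, 3, 0, 0, 0], [1, 0, 0, 4.5, 0, 0, 0], [1, 0, 0, 6, 0, 0, 0], [1, 0, 0, 7, 0, 0, 0]]]}}

```text
time_s: 10.5
tcp_pos: [0.5165, 0.0265, 0.1653]
ee_rot: [[-0.319, -0.948, 0.005], [-0.948, 0.319, -0.002], [-0.0, -0.005, -1.0]]
wrist_force: [-1.5, 0.3, 6.6]
gripper_width: 0.158
gripper_force: 30.0
```

Request:
{"method": "servo_tool", "body": {"commands": [[[1, 0, 0, 1, 0, 0, 0], [1, 0, 0, 2, 0, 0, 0], [1, 0, 0, 3, 0, 0, 0], [1, 0, 0, 4, 0, 0, 0], [1, 0, 0, 5, 0, 0, 0]]]}}

```text
time_s: 11.0
tcp_pos: [0.5165, 0.0265, 0.1603]
ee_rot: [[-0.319, -0.948, 0.005], [-0.948, 0.319, -0.002], [-0.0, -0.005, -1.0]]
wrist_force: [-2.2, 0.8, 7.5]
gripper_width: 0.154
gripper_force: 30.0
```

Request:
{"method": "servo_tool", "body": {"commands": [[[1, 0, 0, 0.6, 0, 0, 0], [1, 0, 0, 1.2, 0, 0, 0], [1, 0, 0, 1.8, 0, 0, 0], [1, 0, 0, 2.4, 0, 0, 0], [1, 0, 0, 3, 0, 0, 0]]]}}

```text
time_s: 11.5
tcp_pos: [0.5165, 0.0265, 0.1573]
ee_rot: [[-0.319, -0.948, 0.005], [-0.948, 0.319, -0.002], [-0.0, -0.005, -1.0]]
wrist_force: [-2.0, -0.0, 6.9]
gripper_width: 0.154
gripper_force: 30.0
```

Request:
{"method": "servo_tool", "body": {"commands": [[[1, 0, 0, 0.4, 0, 0, 0], [1, 0, 0, 0.8, 0, 0, 0], [1, 0, 0, 1.2, 0, 0, 0], [1, 0, 0, 1.6, 0, 0, 0], [1, 0, 0, 2, 0, 0, 0]]]}}

```text
time_s: 12.0
tcp_pos: [0.5165, 0.0265, 0.1553]
ee_rot: [[-0.319, -0.948, 0.005], [-0.948, 0.319, -0.002], [-0.0, -0.005, -1.0]]
wrist_force: [-2.8, 0.4, 7.2]
gripper_width: 0.155
gripper_force: 30.0
```

Request:
{"method": "servo_tool", "body": {"commands": [[[1, 0, 0, 0.4, 0, 0, 0], [1, 0, 0, 0.8, 0, 0, 0], [1, 0, 0, 1.2, 0, 0, 0], [1, 0, 0, 1.6, 0, 0, 0], [1, 0, 0, 2, 0, 0, 0]]]}}

```text
time_s: 12.5
tcp_pos: [0.5166, 0.0265, 0.1535]
ee_rot: [[-0.319, -0.948, 0.005], [-0.948, 0.319, -0.002], [-0.0, -0.005, -1.0]]
wrist_force: [-3.3, -0.1, 10.1]
gripper_width: 0.157
gripper_force: 30.0
```

Request:
{"method": "servo_tool", "body": {"commands": [[[1, 0, 0, 0.4, 0, 0, 0], [1, 0, 0, 0.8, 0, 0, 0], [1, 0, 0, 1.2, 0, 0, 0], [1, 0, 0, 1.6, 0, 0, 0], [1, 0, 0, 2, 0, 0, 0]]]}}

```text
time_s: 13.0
tcp_pos: [0.5169, 0.0264, 0.1533]
ee_rot: [[-0.318, -0.948, 0.006], [-0.948, 0.318, -0.002], [-0.0, -0.007, -1.0]]
wrist_force: [-6.4, 1.0, 18.6]
gripper_width: 0.152
gripper_force: 30.1
```

Request:
{"method": "servo_tool", "body": {"commands": [[[1, 0, 0, 0, 0, 0, 0], [1, 0, 0, 0, 0, 0, 0], [1, 0, 0, 0, 0, 0, 0], [1, 0, 0, 0, 0, 0, 0], [1, 0, 0, 0, 0, 0, 0]]]}}

```text
time_s: 13.5
tcp_pos: [0.5169, 0.0265, 0.1533]
ee_rot: [[-0.318, -0.948, 0.006], [-0.948, 0.318, -0.002], [-0.0, -0.007, -1.0]]
wrist_force: [-4.5, 1.3, 16.5]
gripper_width: 0.151
gripper_force: 30.1
```

Request:
{"method": "servo_tool", "body": {"commands": [[[1, 0, 0, 0, 0, 0, 0], [1, 0, 0, 0, 0, 0, 0], [1, 0, 0, 0, 0, 0, 0], [1, 0, 0, 0, 0, 0, 0], [1, 0, 0, 0, 0, 0, 0]]]}}

```text
time_s: 14.0
tcp_pos: [0.5169, 0.0264, 0.1534]
ee_rot: [[-0.318, -0.948, 0.006], [-0.948, 0.318, -0.002], [-0.0, -0.007, -1.0]]
wrist_force: [-5.1, 0.9, 16.6]
gripper_width: 0.151
gripper_force: 30.1
```

Request:
{"method": "servo_tool", "body": {"commands": [[[1, 0, 0, -2, 0, 0, 0], [1, 0, 0, -3.6, 0, 0, 0], [0.8, 0, 0, -3.6, 0, 0, 0], [0.8, 0, 0, -3.6, 0, 0, 0], [0.75, 0, 0, -3.6, 0, 0, 0]]]}}

```text
time_s: 14.5
tcp_pos: [0.5162, 0.0265, 0.1531]
ee_rot: [[-0.319, -0.948, 0.004], [-0.948, 0.319, -0.001], [0.0, -0.004, -1.0]]
wrist_force: [-0.4, 0.6, 0.2]
gripper_width: 0.222
gripper_force: 0.0
```

The hold read 16.5 N rather than the 20 N asked for, so I'll grip again and press once more, a little harder.

Request:
{"method": "servo_tool", "body": {"commands": [[[1, 0, 0, 0, 0, 0, 0], [1, 0, 0, 0, 0, 0, 0], [1, 0, 0, 0, 0, 0, 0], [1, 0, 0, 0.5, 0, 0, 0], [1, 0, 0, 1, 0, 0, 0]]]}}

```text
time_s: 15.0
tcp_pos: [0.5164, 0.0265, 0.1531]
ee_rot: [[-0.319, -0.948, 0.004], [-0.948, 0.319, -0.002], [0.0, -0.005, -1.0]]
wrist_force: [-2.1, -0.0, 6.7]
gripper_width: 0.157
gripper_force: 30.0
```

Request:
{"method": "servo_tool", "body": {"commands": [[[1, 0, 0, 0.6, 0, 0, 0], [1, 0, 0, 1.2, 0, 0, 0], [1, 0, 0, 1.8, 0, 0, 0], [1, 0, 0, 2.4, 0, 0, 0], [1, 0, 0, 2.8, 0, 0, 0]]]}}

```text
time_s: 15.5
tcp_pos: [0.5169, 0.0264, 0.1529]
ee_rot: [[-0.318, -0.948, 0.006], [-0.948, 0.318, -0.002], [0.0, -0.006, -1.0]]
wrist_force: [-5.5, 0.5, 18.4]
gripper_width: 0.152
gripper_force: 30.0
```

Request:
{"method": "servo_tool", "body": {"commands": [[[1, 0, 0, 0.3, 0, 0, 0], [1, 0, 0, 0.5, 0, 0, 0], [1, 0, 0, 0.5, 0, 0, 0], [1, 0, 0, 0.5, 0, 0, 0], [1, 0, 0, 0.5, 0, 0, 0]]]}}

```text
time_s: 16.0
tcp_pos: [0.5169, 0.0264, 0.1529]
ee_rot: [[-0.318, -0.948, 0.007], [-0.948, 0.318, -0.002], [-0.0, -0.007, -1.0]]
wrist_force: [-5.7, 0.8, 20.6]
gripper_width: 0.151
gripper_force: 30.0
```

Request:
{"method": "servo_tool", "body": {"commands": [[[1, 0, 0, 0, 0, 0, 0], [1, 0, 0, 0, 0, 0, 0], [1, 0, 0, 0, 0, 0, 0], [1, 0, 0, 0, 0, 0, 0], [1, 0, 0, 0, 0, 0, 0]]]}}

```text
time_s: 16.5
tcp_pos: [0.5169, 0.0264, 0.1529]
ee_rot: [[-0.318, -0.948, 0.007], [-0.948, 0.318, -0.002], [-0.0, -0.007, -1.0]]
wrist_force: [-5.9, 1.5, 19.1]
gripper_width: 0.153
gripper_force: 30.0
```

Request:
{"method": "servo_tool", "body": {"commands": [[[1, 0, 0, -2.5, 0, 0, 0], [1, 0, 0, -4.3, 0, 0, 0], [0.8, 0, 0, -4.3, 0, 0, 0], [0.5, 0, 0, -4.3, 0, 0, 0], [0.5, 0, 0, -4.3, 0, 0, 0]]]}}

```text
time_s: 17.0
tcp_pos: [0.5161, 0.0264, 0.1529]
ee_rot: [[-0.319, -0.948, 0.003], [-0.948, 0.319, -0.002], [0.0, -0.003, -1.0]]
wrist_force: [-0.1, -0.2, 0.6]
gripper_width: 0.3
gripper_force: 0.0
```

Request:
{"method": "servo_tool", "body": {"commands": [[[0.3, 0, 0, 0, 0, 0, 0], [0.3, 0, 0, 0, 0, 0, 0], [0.3, 0, 0, 0, 0, 0, 0], [0.3, 0, 0, 0, 0, 0, 0], [0.3, 0, 0, -5, 0, 0, 0]]]}}

```text
time_s: 17.5
tcp_pos: [0.5156, 0.0264, 0.1579]
ee_rot: [[-0.319, -0.948, 0.002], [-0.948, 0.319, -0.002], [0.001, -0.003, -1.0]]
wrist_force: [0.4, 0.0, -0.4]
gripper_width: 0.676
gripper_force: 0.0
```

```bash
python3 go.py .5155 .0245 .28
```

```text
t 17.5 tcp [0.5156 0.0264 0.1579] F [ 0.44  0.01 -0.37] w 0.676 gf 0.0 j [ 21.  16. -21.   0. -53. -40.]
shift mm [   1.9   -0.8 -122.1] rot [-0.0026 -0.0009  0.0029]
```

Request:
{"method": "servo_tool", "body": {"commands": [[[0.3, 0, 0, -15, 0, 0, 0], [0.3, 0, 0, -50, 0, 0, 0], [0.3, 0, 0, -90, 0, 0, 0], [0.8, 0, 0, -125, 0, 0, 0], [1, 0, 0, -140, 0, 0, 0]]]}}

```text
time_s: 18.0
tcp_pos: [0.5169, 0.0268, 0.303]
ee_rot: [[-0.319, -0.948, 0.011], [-0.948, 0.319, 0.0], [-0.004, -0.011, -1.0]]
wrist_force: [0.2, -0.7, 0.2]
gripper_width: 0.596
gripper_force: 0.0
```

```bash
python3 go.py .5605 .156 .298; python3 - <<'E'
from station import r
from h import *
s,w=r.capture("scene"),r.capture("wrist")
np.savez("scene5.npz",**s);np.savez("wrist5.npz",**w)
e=np.zeros((560,800,3),np.uint8)
e[:560,:400]=cv2.resize(s["pixels"][110:250,200:300],None,fx=4,fy=4,interpolation=2)
e[:300,400:]=cv2.resize(w["pixels"][100:250,150:350],None,fx=2,fy=2)
cv2.imwrite("pics/s5.png",e[...,::-1])
print("red",blobs(s,(0,120,60),(8,255,255),(210,140,240,200),1),blobs(s,(170,90,60),(180,255,255),(210,140,240,200),1))
print("blue",blobs(s,(105,80,30),(130,255,255),(210,140,240,220)))
print("Y",blobs(s,(24,130,110),(34,255,255),(240,140,290,180)))
E
```

```text
t 18.0 tcp [0.5169 0.0268 0.303 ] F [ 0.18 -0.7   0.18] w 0.596 gf 0.0 j [ 21.   9.  -8.   0. -73. -40.]
shift mm [-136.3   -0.     5.5] rot [-0.0105  0.0037  0.0036]
red [(1, np.float64(221.0), np.float64(172.0), [221, 172, 1, 1]), (1, np.float64(224.0), np.float64(172.0), [224, 172, 1, 1])] []
blue [(48, np.float64(223.3), np.float64(183.1), [222, 176, 4, 15])]
Y [(53, np.float64(263.9), np.float64(161.2), [252, 159, 25, 6])]
```

View pics/s5.png

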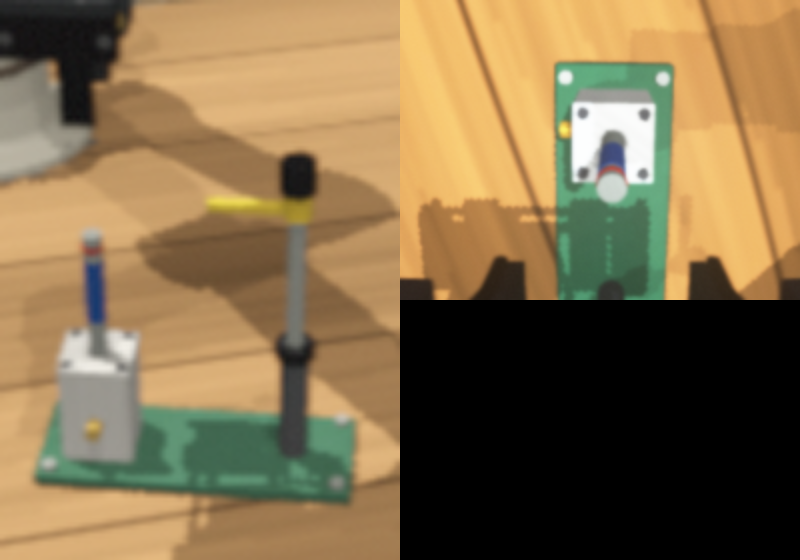

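The rod stands free in the bore with its red line at scene px (222.6,171.8). The pointer tip is at (252,161) and the knob top at (274,150).

```bash
python3 - <<'E'
from h import *
s,w=load("scene5.npz"),load("wrist5.npz")
def height(c,p,xy):
    # row-match of vertical line through xy
    zs=np.linspace(0,.3,3001);X=np.c_[np.full_like(zs,xy[0]),np.full_like(zs,xy[1]),zs]
    q=(c["camera_matrix"]@(c["R"]@X.T+c["t"][:,None]));v=q[1]/q[2];return zs[np.argmin(abs(v-p[1]))]
B=(.515,.0243)
g=s["pixels"].astype(int)
col=g[164:196,222:225].mean(1);rd=col[:,0]-(col[:,1]+col[:,2])/2;k=np.clip(rd[:13]-rd[:13].min()*0-10,0,None)
print("red row",(np.arange(164,177)*k).sum()/k.sum(),k.round(0).tolist())
rr=(np.arange(164,177)*k).sum()/k.sum()
print("red z",height(s,(0,rr),B),"blue mid z",height(s,(0,183.1),B)," +.035")
print("mouth row check", height(s,(0,197.3),B))
Y=g[150:172,248:272].astype(int);m=np.clip(Y[...,0]+Y[...,1]-2*Y[...,2]-200,0,None)
rows=(np.arange(150,172)[:,None]*m).sum(0)/m.sum(0).clip(1);print("yrows",rows.round(2).tolist(),m.sum(0).tolist())
print("ptr z at tip",height(s,(0,rows[6]),(.5420,.100)),"col",254)
o=lambda X:(s["camera_matrix"]@(s["R"]@np.array(X)+s["t"]))
for X in((.515,.0243,.18),(.542,.1,.18),(.542,.1,.215),(.561,.1565,.253)): p=o(X);print(X,p[:2]/p[2])
E
```

```text
red row 167.55678509027373 [60.0, 60.0, 49.0, 20.0, 2.0, 0.0, 0.0, 12.0, 45.0, 36.0, 2.0, 0.0, 0.0]
red z 0.19249999999999998 blue mid z 0.14159999999999998  +.035
mouth row check 0.0928
yrows [0.0, 0.0, 0.0, 0.0, 160.12, 160.14, 160.12, 160.25, 160.38, 160.44, 160.42, 160.44, 160.5, 160.53, 160.6, 160.65, 160.7, 160.86, 161.08, 161.13, 161.19, 161.37, 161.08, 0.0] [0, 0, 0, 0, 82, 146, 163, 170, 156, 157, 158, 162, 164, 148, 131, 127, 107, 79, 64, 61, 58, 38, 12, 0]
ptr z at tip 0.22099999999999997 col 254
(0.515, 0.0243, 0.18) [222.55319049 171.45367931]
(0.542, 0.1, 0.18) [251.8535795  173.11329689]
(0.542, 0.1, 0.215) [251.68966115 162.04664406]
(0.561, 0.1565, 0.253) [274.3655508  150.53420419]
```

Request:
{"method": "servo_tool", "body": {"commands": [[[1, -10, 0, 0, 0, 0, 0], [1, -45, 0, 0, 0, 0, 0], [1, -90, 0, 0, 0, 0, 0], [1, -125, 0, 0, 0, 0, 0], [1, -136, 0, 0, 0, 0, 0]]]}}

```text
time_s: 18.6
tcp_pos: [0.5591, 0.1587, 0.2953]
ee_rot: [[-0.317, -0.948, -0.0], [-0.948, 0.317, -0.003], [0.003, -0.001, -1.0]]
wrist_force: [-0.5, -0.5, -0.2]
gripper_width: 0.063
gripper_force: 0.0
```

Request:
{"method": "servo_tool", "body": {"commands": [[[1, 0, 0, 2, 0, 0, 0], [1, 0, 0, 5, 0, 0, 0], [1, 0, 0, 8, 0, 0, 0], [1, 0, 0, 10, 0, 0, 0], [1, 0, 0, 10, 0, 0, 0]]]}}

```text
time_s: 19.1
tcp_pos: [0.5587, 0.1546, 0.2882]
ee_rot: [[-0.32, -0.947, 0.003], [-0.947, 0.32, -0.001], [0.0, -0.004, -1.0]]
wrist_force: [-0.2, -0.9, 0.3]
gripper_width: 0.002
gripper_force: 0.0
```

```bash
python3 go.py .5605 .156 .275
```

```text
t 19.1 tcp [0.5587 0.1546 0.2882] F [-0.2  -0.93  0.29] w 0.002 gf 0.0 j [ 32.  16.  -1.   0. -73. -50.]
shift mm [-1.9 -1.2 13.2] rot [-0.0036 -0.0003  0.0019]
```

Request:
{"method": "servo_tool", "body": {"commands": [[[1, -1.9, -1.2, 4, 0, 0, 0], [1, -1.9, -1.2, 8, 0, 0, 0], [1, -1.9, -1.2, 11, 0, 0, 0], [1, -1.9, -1.2, 13, 0, 0, 0], [1, -1.9, -1.2, 13, 0, 0, 0]]]}}

```text
time_s: 19.6
tcp_pos: [0.5607, 0.1569, 0.2749]
ee_rot: [[-0.319, -0.948, 0.003], [-0.948, 0.319, -0.002], [0.001, -0.003, -1.0]]
wrist_force: [0.0, 0.2, 0.2]
gripper_width: 0.007
gripper_force: 0.0
```

Request:
{"method": "servo_tool", "body": {"commands": [[[1, 0, 0, 0.5, 0, 0, 0], [1, 0, 0, 1, 0, 0, 0], [1, 0, 0, 1.5, 0, 0, 0], [1, 0, 0, 2, 0, 0, 0], [1, 0, 0, 2, 0, 0, 0]]]}}

```text
time_s: 20.1
tcp_pos: [0.5608, 0.157, 0.2733]
ee_rot: [[-0.319, -0.948, 0.004], [-0.948, 0.319, -0.001], [0.0, -0.004, -1.0]]
wrist_force: [-0.0, -0.8, 0.2]
gripper_width: 0.001
gripper_force: 0.0
```

Request:
{"method": "servo_tool", "body": {"commands": [[[1, 0, 0, 0.5, 0, 0, 0], [1, 0, 0, 1, 0, 0, 0], [1, 0, 0, 1.5, 0, 0, 0], [1, 0, 0, 2, 0, 0, 0], [1, 0, 0, 2, 0, 0, 0]]]}}

```text
time_s: 20.6
tcp_pos: [0.5608, 0.1569, 0.2712]
ee_rot: [[-0.319, -0.948, 0.004], [-0.948, 0.319, -0.001], [0.0, -0.004, -1.0]]
wrist_force: [0.3, 0.3, -0.3]
gripper_width: 0.004
gripper_force: 0.0
```

Request:
{"method": "servo_tool", "body": {"commands": [[[1, 0, 0, 0.5, 0, 0, 0], [1, 0, 0, 1, 0, 0, 0], [1, 0, 0, 1.5, 0, 0, 0], [1, 0, 0, 2, 0, 0, 0], [1, 0, 0, 2, 0, 0, 0]]]}}

```text
time_s: 21.1
tcp_pos: [0.5608, 0.1569, 0.2693]
ee_rot: [[-0.319, -0.948, 0.004], [-0.948, 0.319, -0.001], [0.0, -0.004, -1.0]]
wrist_force: [-0.6, -0.6, -0.3]
gripper_width: 0.009
gripper_force: 0.0
```

Request:
{"method": "servo_tool", "body": {"commands": [[[1, 0, 0, 0.5, 0, 0, 0], [1, 0, 0, 1, 0, 0, 0], [1, 0, 0, 1.5, 0, 0, 0], [1, 0, 0, 2, 0, 0, 0], [1, 0, 0, 2, 0, 0, 0]]]}}

```text
time_s: 21.6
tcp_pos: [0.5609, 0.1569, 0.2675]
ee_rot: [[-0.319, -0.948, 0.004], [-0.948, 0.319, -0.001], [-0.0, -0.004, -1.0]]
wrist_force: [-0.9, -0.2, 0.3]
gripper_width: 0.007
gripper_force: 0.4
```

Request:
{"method": "servo_tool", "body": {"commands": [[[1, 0, 0, 0.5, 0, 0, 0], [1, 0, 0, 1, 0, 0, 0], [1, 0, 0, 1.5, 0, 0, 0], [1, 0, 0, 2, 0, 0, 0], [1, 0, 0, 2, 0, 0, 0]]]}}

```text
time_s: 22.1
tcp_pos: [0.5609, 0.1569, 0.2655]
ee_rot: [[-0.319, -0.948, 0.004], [-0.948, 0.319, -0.001], [-0.0, -0.004, -1.0]]
wrist_force: [-1.7, 0.5, 3.7]
gripper_width: 0.008
gripper_force: 2.0
```

Request:
{"method": "servo_tool", "body": {"commands": [[[1, 0, 0, 0.5, 0, 0, 0], [1, 0, 0, 1, 0, 0, 0], [1, 0, 0, 1.5, 0, 0, 0], [1, 0, 0, 2, 0, 0, 0], [1, 0, 0, 2, 0, 0, 0]]]}}

```text
time_s: 22.6
tcp_pos: [0.5609, 0.1569, 0.2632]
ee_rot: [[-0.319, -0.948, 0.004], [-0.948, 0.319, -0.001], [0.0, -0.004, -1.0]]
wrist_force: [-1.3, -0.1, 3.4]
gripper_width: 0.004
gripper_force: 1.8
```

Request:
{"method": "servo_tool", "body": {"commands": [[[1, 0, 0, 0.5, 0, 0, 0], [1, 0, 0, 1, 0, 0, 0], [1, 0, 0, 1.5, 0, 0, 0], [1, 0, 0, 2, 0, 0, 0], [1, 0, 0, 2, 0, 0, 0]]]}}

```text
time_s: 23.1
tcp_pos: [0.5609, 0.1569, 0.2613]
ee_rot: [[-0.319, -0.948, 0.004], [-0.948, 0.319, -0.001], [-0.0, -0.004, -1.0]]
wrist_force: [-0.8, 0.1, 3.6]
gripper_width: 0.005
gripper_force: 1.8
```

Request:
{"method": "servo_tool", "body": {"commands": [[[1, 0, 0, 2, 0, 0, 0], [1, 0, 0, 5, 0, 0, 0], [1, 0, 0, 9, 0, 0, 0], [1, 0, 0, 13, 0, 0, 0], [1, 0, 0, 16, 0, 0, 0]]]}}

```text
time_s: 23.6
tcp_pos: [0.5609, 0.1569, 0.2448]
ee_rot: [[-0.319, -0.948, 0.004], [-0.948, 0.319, -0.001], [0.0, -0.004, -1.0]]
wrist_force: [-1.7, 0.6, 3.5]
gripper_width: 0.005
gripper_force: 2.2
```

Request:
{"method": "servo_tool", "body": {"commands": [[[1, 0, 0, 4, 0, 0, 0], [1, 0, 0, 8, 0, 0, 0], [1, 0, 0, 11, 0, 0, 0], [1, 0, 0, 13, 0, 0, 0], [1, 0, 0, 14, 0, 0, 0]]]}}

```text
time_s: 24.1
tcp_pos: [0.5609, 0.1569, 0.2311]
ee_rot: [[-0.319, -0.948, 0.003], [-0.948, 0.319, -0.001], [0.0, -0.004, -1.0]]
wrist_force: [-2.9, 1.2, 4.2]
gripper_width: 0.004
gripper_force: 2.0
```

```bash
python3 go.py .561 .157 .229; python3 - <<'E'
from station import r
from h import *
s=r.capture("scene");np.savez("scene6.npz",**s);t=r.capture("top");np.savez("top6.npz",**t)
g=s["pixels"].astype(int)
def cen(g,sl,x0,x1,f,th):
    k=np.clip(f(g[sl,x0:x1])-th,0,None);R=np.arange(sl.start,sl.stop)
    return ((R[:,None]*k).sum(0)/k.sum(0).clip(1)).round(2).tolist(),k.sum(0).tolist()
print("red",cen(g,slice(169,178),220,227,lambda a:a[...,0]-(a[...,1]+a[...,2])/2,8))
print("yel",cen(g,slice(164,182),248,270,lambda a:a[...,0]+a[...,1]-2*a[...,2],180))
print("Ymask",blobs(s,(24,130,110),(34,255,255),(240,150,290,190)))
for c in(222,223,224):print(g[165:178,c].tolist())
for c in(255,258):print(g[166:180,c].tolist())
e=cv2.resize(s["pixels"][140:210,205:290],None,fx=8,fy=8,interpolation=2);cv2.imwrite("pics/s6.png",e[...,::-1])
E
```

```text
t 24.1 tcp [0.5609 0.1569 0.2311] F [-2.93  1.2   4.24] w 0.004 gf 2.0 j [ 32.  18.  -6.   0. -66. -50.]
shift mm [-0.1 -0.   2.1] rot [-0.0037 -0.0002  0.0031]
red ([172.84, 172.06, 172.38, 172.34, 171.86, 171.49, 172.53], [430.5, 179.0, 114.5, 113.0, 131.5, 254.0, 451.5])
yel ([0.0, 0.0, 0.0, 171.31, 171.73, 171.76, 171.82, 171.91, 172.0, 172.03, 172.0, 172.0, 172.05, 172.14, 172.23, 172.28, 172.32, 172.4, 172.45, 172.44, 172.51, 172.6], [0, 0, 0, 13, 147, 239, 256, 241, 224, 223, 223, 220, 213, 210, 220, 225, 216, 207, 204, 217, 219, 209])
Ymask [(43, np.float64(260.6), np.float64(172.3), [252, 171, 20, 3]), (11, np.float64(274.5), np.float64(174.4), [273, 173, 4, 4])]
[[220, 177, 123], [217, 183, 142], [207, 195, 175], [197, 196, 184], [176, 177, 167], [138, 138, 129], [126, 110, 103], [136, 78, 71], [131, 82, 75], [120, 110, 104], [105, 108, 113], [66, 81, 117], [42, 67, 117]]
[[220, 177, 123], [216, 182, 141], [207, 195, 175], [196, 195, 183], [172, 172, 162], [136, 136, 127], [127, 110, 102], [135, 77, 71], [131, 83, 77], [121, 112, 106], [106, 109, 114], [63, 80, 118], [35, 66, 118]]
[[219, 177, 123], [217, 181, 135], [211, 191, 164], [198, 189, 172], [169, 163, 149], [141, 130, 118], [136, 106, 94], [137, 83, 71], [129, 94, 83], [122, 113, 105], [103, 104, 110], [68, 80, 113], [49, 68, 114]]
[[216, 173, 118], [214, 172, 118], [202, 159, 108], [185, 145, 95], [207, 174, 98], [232, 208, 91], [226, 205, 77], [192, 168, 62], [181, 148, 72], [189, 149, 94], [189, 147, 98], [177, 137, 91], [150, 114, 75], [132, 100, 65]]
[[215, 172, 117], [210, 167, 113], [191, 150, 100], [190, 149, 98], [206, 169, 99], [228, 197, 89], [227, 200, 77], [192, 165, 59], [177, 145, 69], [183, 143, 89], [169, 130, 85], [141, 106, 69], [129, 97, 63], [128, 96, 62]]
```

View pics/s6.png

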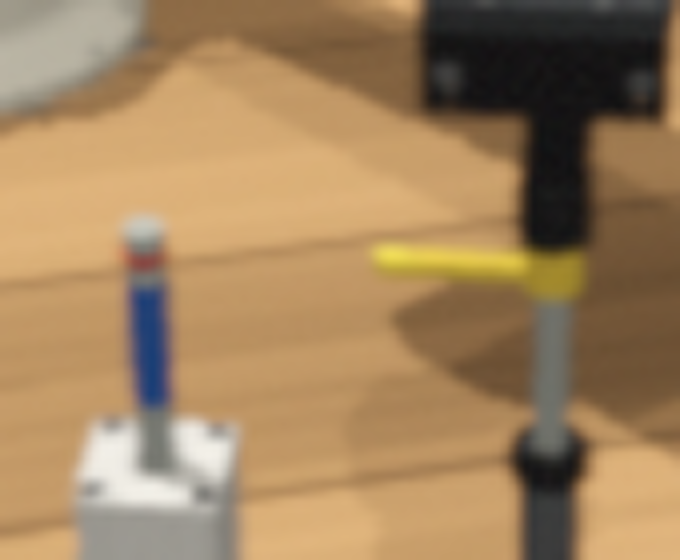

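Rod red line: row 172.35 on the front face, which is about 171.3 on the axis, giving z ≈ 0.180. That agrees with the arm's own measure. The pointer at row 172.0 is at about 0.182 (arm's measure 0.182). It needs 2 mm more.

Request:
{"method": "servo_tool", "body": {"commands": [[[1, 0, 0, 0.5, 0, 0, 0], [1, 0, 0, 1, 0, 0, 0], [1, 0, 0, 1.5, 0, 0, 0], [1, 0, 0, 2, 0, 0, 0], [1, 0, 0, 2, 0, 0, 0]]]}}

```text
time_s: 24.7
tcp_pos: [0.5609, 0.1569, 0.2293]
ee_rot: [[-0.319, -0.948, 0.004], [-0.948, 0.319, -0.001], [-0.0, -0.004, -1.0]]
wrist_force: [-2.0, 0.3, 4.3]
gripper_width: 0.0
gripper_force: 1.9
```

Request:
{"method": "servo_tool", "body": {"commands": [[[1, 0, 0, -5, 0, 0, 0], [1, 0, 0, -15, 0, 0, 0], [1, 0, 0, -35, 0, 0, 0], [1, 0, 0, -55, 0, 0, 0], [1, 0, 0, -65, 0, 0, 0]]]}}

```text
time_s: 25.2
tcp_pos: [0.5618, 0.1571, 0.2968]
ee_rot: [[-0.319, -0.948, 0.008], [-0.948, 0.319, -0.0], [-0.002, -0.007, -1.0]]
wrist_force: [-0.6, -0.7, 0.4]
gripper_width: 0.007
gripper_force: 0.0
```

Request:
{"method": "servo_tool", "body": {"commands": [[[1, 0, 0, 0, 0, 0, 0], [1, 0, 0, 0, 0, 0, 0], [1, 0, 0, 0, 0, 0, 0], [1, 0, 0, 0, 0, 0, 0], [1, 0, 0, 0, 0, 0, 0]]]}}

```text
time_s: 25.7
tcp_pos: [0.5606, 0.1569, 0.2936]
ee_rot: [[-0.319, -0.948, 0.003], [-0.948, 0.319, -0.002], [0.001, -0.003, -1.0]]
wrist_force: [0.1, -0.2, -0.1]
gripper_width: 0.002
gripper_force: 0.0
```

```bash
python3 - <<'E'
from station import r
from h import *
s=r.capture("scene");g=s["pixels"].astype(int)
def cen(sl,x0,x1,f,th):
    k=np.clip(f(g[sl,x0:x1])-th,0,None);R=np.arange(sl.start,sl.stop);return ((R[:,None]*k).sum(0)/k.sum(0).clip(1)).round(2).tolist()
print("red",cen(slice(169,178),222,224,lambda a:a[...,0]-(a[...,1]+a[...,2])/2,8))
print("yel",cen(slice(164,182),253,262,lambda a:a[...,0]+a[...,1]-2*a[...,2],180))
o=lambda X:(s["camera_matrix"]@(s["R"]@np.array(X)+s["t"]))
d=np.array([-.799,.18]);d/=np.linalg.norm(d)
for n,X in(("red front",(.515-d[0]*-.0+.006*.976,.0243-.006*.22,.18)),("tip mid",(.542,.1,.18)),("tip top",(.542,.1,.183)),("tip front",(.546,.099,.18))):
    p=o(X);print(n,(p[:2]/p[2]).round(2))
print(r.sense()["time_s"],r.sense()["tcp_pos"],r.sense()["wrist_force"])
E
```

```text
red [172.39, 172.34]
yel [172.32, 172.4, 172.44, 172.45, 172.51, 172.6, 172.68, 172.75, 172.75]
red front [222.42 172.65]
tip mid [251.85 173.11]
tip top [251.84 172.18]
tip front [251.82 173.94]
25.75 [0.56064559 0.15690769 0.29381303] [ 0.01683351 -1.11153887 -0.38915986]
```

```bash
python3 -c "
from station import r
print(r.finish_job())"
```

```text
the job is handed in; nothing more can be done
None
```

I handed the job in at about 26 s; no verdict came back. The piston is pressed home at about 20 N, the rod stands released in the bore, and the pointer is level with its red line (z ≈ 0.180 m) to about 1 mm by my measurements.

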